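# Lay out a tasting flight of goat cheeses by size

## Robot

A 6-joint arm with a two-finger parallel gripper is mounted at the origin on the work surface. World frame = base frame: x ahead of the robot, y to its left, z up, the work surface at z = 0. Lengths are in m, angles in degrees, forces in N, time in s.
With the tool pointing down it reaches from about 0.275 to 0.825 m from the base axis. Payload 5.2 kg.
Tool frame: the origin (TCP) lies between the finger pads; the fingertips stand 14 mm ahead of it and the grasp point (between the pads) lies 5 mm behind it; z points along the fingers, y is the line along which they close (so a half turn about z gives the same grasp; the last joint's range is limited). The gripper opens to 93 mm and grips with 3 to 60 N. Pads are 15 mm wide; open, the fingers measure 128 mm over their backs; the gripper's body (75 mm by 188 mm) begins 65 mm behind the grasp point.
Start: joints at [60.344, 14.817, 87.949, -0, 77.235, -11.62], TCP at [0.17, 0.523, 0.233] pointing down, gripper open.
Joint ranges: [-179.93, 179.93], [-52.35, 119.4], [10.71, 147.94], [-69.91, 249.91], [12.55, 155.21], [-178.61, 178.61]. Speed limits (degrees/s): [147.25, 147.25, 180, 180, 180, 180].

## Interface

Orientations are given as a 3x3 rotation matrix whose columns are the frame's x, y, z axes.
In Python, from station import sensors, eyes, finish_job, models gives the robot as it stands.
- The arm moves only by the shell command python3 -m inch 'ROWS' [OPENING] [FORCE]. ROWS is JSON, a list of rows, each an object with "xyz": the shift along the tool's x, y, z in mm, a list of three; "twist": the turn about the tool's z in rad. A call has 1 to 10 rows; each row is the pose to reach, as a shift and turn from the pose commanded when the call began, along the tool's axes at that moment; what a row does not reach only later rows make up. A row lasts 1/8 s, in which the tool goes at most 62.5 mm and 10.7 degrees, less where a joint would pass 70% of its speed; a pose out of reach is approached as far as the arm can. A call with a gripper value outside its range is refused whole. OPENING is the closure, from -1 (fully open) to 1 (shut), set as the call begins (- or left out, the last holds). The fingers move at their own pace and stop on an object; FORCE is the grip in N (left out, the last holds). Time passes only in rows, so rows that repeat a pose let the fingers close. It gives the time, the measured TCP pose, the force, the opening and the grip force at its end, in the units of the state.
- sensors.observe(): the state, without advancing time (a new reading comes with each control period).
- eyes.camera(name): name is "scene" or "top" or "wrist"; returns the picture (420x560x3 uint8, red, green, blue); there is no depth.
- eyes.camera_model(name): a dict with "fov_y" (degrees; the focal length in pixels is half the picture's height over the tangent of half this angle, whatever the lens; pixels are square), "cx", "cy" (the principal point, pixels), "eye" and "orientation" of the camera in the world; the wrist camera has in their place "mount" (4x4, takes a point from camera to tool coordinates, whose origin is the TCP and whose axes are the flange's). Camera axes: x right, y down, z forward; pixel columns grow to the right and rows downward; lengths in m; the calibration is good to about 2 mm. A picture is of the moment at which its call begins: read the wrist's pose just before it. camera_model takes no time and is no camera call.
- finish_job(): hands the job in; it is judged then, once.
Trained networks look in the newest picture that a camera, given by its name, has taken for a name from the list of things; names that differ only in an ending like _2 or _b are one class to them, and where a whole thing is asked for, a point or a joint stands for the part that bears it (a point fixed in the world has none). Each returns a list of dicts, best first, with "score" (0 to 1); they miss things now and then, are a little off and sometimes report something else, mostly with a low value. They report only what shows in the picture. A call takes as long as a camera call. They do not tell look-alikes from the thing itself.
- models.spot_in(camera, target): "at" ([x, y, z] in m, in the coordinates of the camera as it stood for that picture, good to about 4 mm: the middle of the surface that is visible of it).
The state is a dict: "time": time; "joints": joint angles; "dq": joint speeds; "tau": joint torques, N m; "position": TCP position; "orientation": TCP orientation; "ft_force": force on the tool from outside, world axes, zero at the start; "wrist_torque": the same for the moment, N m; "grip_width": finger opening in m; "grip_force": force on a finger pad.
Only numpy, scipy, OpenCV 4.12 (cv2) and the standard library are available. Lean on these libraries where they do the work, as an engineer would, in place of code of your own. Each camera call takes 0.05 s, during which the arm holds its last target. There are 200 camera calls.

## Task

Lay out the tasting flight: move the four small round goat cheeses from the ripening plank to the four slate rounds of the tasting board, in order of size, the largest on the round next to the board's handle and down to the smallest on the round at the far end, each standing upright and centred on its round. Set each one down rather than dropping it, and leave the honey jar and the cut wedge where they are.

Things in the scene. Friction and masses are not known exactly. Their poses are not given: they have to be found in the camera images.
- cheese_a: The largest, the freshest of the four small upright round goat cheeses (plain drums, all with the same straw-coloured rind with pale bloom): diameter 66 mm, height 46 mm, about 150 g, rigid. It stands at the start on the ripening plank, a fixed pale plank 280 x 190 x 25 mm. Origin: centre of its underside; z up along its axis.
- cheese_b: The second largest of the four small upright round goat cheeses (plain drums, all with the same straw-coloured rind with pale bloom): diameter 58 mm, height 38 mm, about 100 g, rigid. It stands at the start on the ripening plank, a fixed pale plank 280 x 190 x 25 mm. Origin: centre of its underside; z up along its axis.
- cheese_c: The second smallest of the four small upright round goat cheeses (plain drums, all with the same straw-coloured rind with pale bloom): diameter 50 mm, height 30 mm, about 60 g, rigid. It stands at the start on the ripening plank, a fixed pale plank 280 x 190 x 25 mm. Origin: centre of its underside; z up along its axis.
- cheese_d: The smallest, the most aged of the four small upright round goat cheeses (plain drums, all with the same straw-coloured rind with pale bloom): diameter 42 mm, height 23 mm, about 35 g, rigid. It stands at the start on the ripening plank, a fixed pale plank 280 x 190 x 25 mm. Origin: centre of its underside; z up along its axis.
- round_1: The round nearest the board's handle: dark slate disc, 72 mm across, let in flush in the tasting board. Origin: its centre on the board's top, 18 mm above the table; x along the row away from the handle, z up. The board is fixed, dark wood, 320 x 100 x 18 mm, with a 60 mm paddle handle with a hanging hole at one end, beyond this round.
- round_2: The second round from the handle: dark slate disc, 72 mm across, let in flush in the tasting board. Origin: its centre on the board's top, 18 mm above the table; x along the row away from the handle, z up. The four rounds lie in one row along the board, 78 mm between centres: a gripper should close across the row, not between neighbours.
- round_3: The third round from the handle: dark slate disc, 72 mm across, let in flush in the tasting board. Origin: its centre on the board's top, 18 mm above the table; x along the row away from the handle, z up. A knife lies on the table along one long side of the board, under 20 mm high.
- round_4: The round farthest from the handle: dark slate disc, 72 mm across, let in flush in the tasting board. Origin: its centre on the board's top, 18 mm above the table; x along the row away from the handle, z up. A plain board end without a handle lies beyond it.
- jar: Small honey jar, amber glass with a metal lid, 44 mm across and 50 mm tall, standing among the cheeses on the plank; it stays there. Origin: centre of its underside. (A cheese iron under 20 mm high lies on the table along one long side of the plank.)
- wedge: Cut wedge of hard cheese with brown rind at its broad end, 62 mm long, up to 39 mm wide, 34 mm high, lying among the cheeses on the plank; it stays there. Origin: on its underside near the middle of its length; x towards the broad end.
Things that resemble listed ones, but are neither listed nor needed, are in the scene too. Leave any black or red look-alike of the cheese_c alone.

How it is judged (in metres and radians):
At the end, for the whole second after the job is handed in: From the handle on, the rounds carry the largest, second largest, second smallest and smallest cheese: each underside within 12 mm of its round's centre and within 4 mm of the board's top, upright within 0.12 rad and at rest; the jar and the wedge are within 30 mm of where they stood (horizontal distance between cheese_a and round_1 below 0.012 m and z of cheese_a in the frame of round_1 between -0.004 and 0.004 m and angle between each of cheese_a, cheese_b, cheese_c, cheese_d's own z axis and vertical below 0.12 rad and linear speed of each of cheese_a, cheese_b, cheese_c, cheese_d below 0.02 m/s and angular speed of each of cheese_a, cheese_b, cheese_c, cheese_d below 0.3 rad/s and horizontal distance between cheese_b and round_2 below 0.012 m and z of cheese_b in the frame of round_2 between -0.004 and 0.004 m and horizontal distance between cheese_c and round_3 below 0.012 m and z of cheese_c in the frame of round_3 between -0.004 and 0.004 m and horizontal distance between cheese_d and round_4 below 0.012 m and z of cheese_d in the frame of round_4 between -0.004 and 0.004 m and distance of each of jar, wedge from where it was at the start of the episode below 0.03 m); the robot touches nothing.
It fails at once if a cheese was dropped (it moved faster than 0.75 m/s while not held) ((linear speed of cheese_a above 0.75 m/s and contact force between cheese_a and the fingers below 0.05 N) or (linear speed of cheese_b above 0.75 m/s and contact force between cheese_b and the fingers below 0.05 N) or (linear speed of cheese_c above 0.75 m/s and contact force between cheese_c and the fingers below 0.05 N) or (linear speed of cheese_d above 0.75 m/s and contact force between cheese_d and the fingers below 0.05 N)).
It fails at once if the jar or the wedge was moved by more than 30 mm (distance of any of jar, wedge from where it was at the start of the episode above 0.03 m).
It also fails if it takes over 106 s, if anything falls off the work surface, if the arm or the gripper's body presses on something with over 40 N, if the wrist force passes 120 N, or if a joint passes its speed limit or range.

## Working session

There is one attempt and no reset: what is moved stays moved. The work goes in short steps, Python scripts to look and compute and a shell command to move; the robot and the scene stay as the last step left them, time stands still between calls to the robot, and variables do not carry over. Pictures are saved under pics/ and viewed, at most 15 in all, crops included, and the job is handed in when it is done.

```bash
ls; mkdir -p pics
python3 - <<'E'
from station import sensors, eyes, models
import cv2,json
o=sensors.observe();print(o)
for c in("scene","top","wrist"):
    im=eyes.camera(c);cv2.imwrite(f"pics/{c}0.png",im[:,:,::-1]);print(c,eyes.camera_model(c))
E
```

```text
pics
{'time': 0.0, 'joints': array([ 6.03445176e+01,  1.48577859e+01,  8.80115743e+01, -2.54833738e-03,
        7.72350727e+01, -1.16178115e+01]), 'dq': array([-0.03068241,  0.02179406, -0.03811835, -0.12845385,  0.06271666,
       -0.0165867 ]), 'tau': array([ 1.89164821e-03, -4.37285793e+01, -2.84013122e+01,  7.18673039e-02,
        4.11284727e-02, -1.04250589e-04]), 'position': array([0.17000963, 0.5225028 , 0.23182806]), 'orientation': array([[-9.50856053e-01,  3.09632072e-01, -8.64144800e-04],
       [ 3.09633108e-01,  9.50854753e-01, -1.60541588e-03],
       [ 3.24587945e-04, -1.79408725e-03, -9.99998338e-01]]), 'ft_force': array([ 0.12574455, -0.0629156 ,  0.30592086]), 'wrist_torque': array([-0.0081725 , -0.03788502, -0.03141331]), 'grip_force': 0.0, 'grip_width': 0.09309182843353729}
scene {'fov_y': 54.28835275914579, 'cx': 279.13950159148294, 'cy': 214.26787493349343, 'eye': array([ 1.05402157, -0.41044531,  0.65434161]), 'orientation': array([[ 0.64279732,  0.52441605, -0.55839002],
       [ 0.76585502, -0.45580155,  0.45355378],
       [-0.01666415, -0.71918896, -0.69461468]])}
top {'fov_y': 56.76840045394225, 'cx': 277.44854191851584, 'cy': 211.57554430223928, 'eye': array([ 0.51103722, -0.02188152,  1.00833614]), 'orientation': array([[ 0.02334808, -0.99653327,  0.07985173],
       [-0.99950772, -0.02159404,  0.02275976],
       [-0.02095654, -0.08034382, -0.99654689]])}
wrist {'fov_y': 61.78712726241888, 'cx': 280.71861273596824, 'cy': 206.37135111108162, 'mount': array([[-4.81931053e-04, -9.62402283e-01, -2.71627710e-01,
         7.55803620e-02],
       [ 9.99999880e-01, -4.86906513e-04, -4.90784087e-05,
        -1.18108572e-03],
       [-8.50241285e-05, -2.71627701e-01,  9.62402403e-01,
        -1.51515238e-01],
       [ 0.00000000e+00,  0.00000000e+00,  0.00000000e+00,
         1.00000000e+00]])}
```

View pics/top0.png

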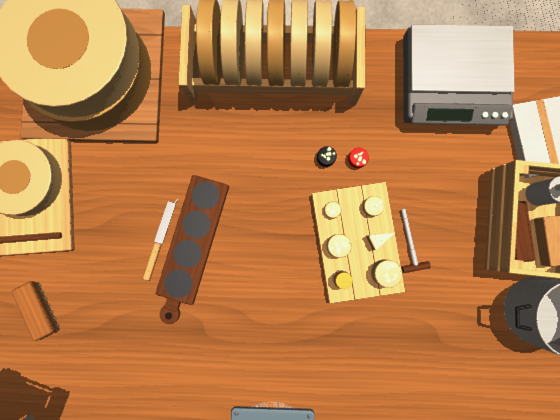

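View pics/scene0.png

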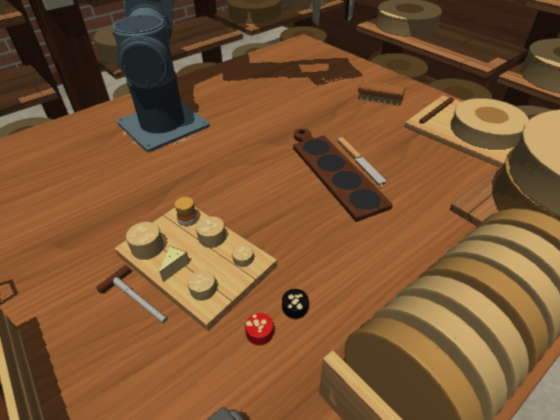

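```bash
cat > h.py <<'E'
from station import sensors, eyes, models
import numpy as np, cv2
def cam(name, st=None):
    m=eyes.camera_model(name); f=210/np.tan(np.radians(m['fov_y']/2))
    if name=='wrist':
        st=st or sensors.observe(); M=m['mount']
        R=st['orientation']@M[:3,:3]; e=st['position']+st['orientation']@M[:3,3]
    else: R,e=m['orientation'],m['eye']
    return R,e,f,m['cx'],m['cy']
def toworld(c,p): return c[0]@np.array(p)+c[1]
def proj(c,P):
    q=(np.atleast_2d(P)-c[1])@c[0]; return np.c_[c[3]+c[2]*q[:,0]/q[:,2],c[4]+c[2]*q[:,1]/q[:,2]]
def ray(c,uv): d=c[0]@np.array([(uv[0]-c[3])/c[2],(uv[1]-c[4])/c[2],1]); return c[1],d/np.linalg.norm(d)
def plane(c,uv,z): e,d=ray(c,uv); return e+d*(z-e[2])/d[2]
def tri(rays):
    A=sum(np.eye(3)-np.outer(d,d) for e,d in rays); b=sum((np.eye(3)-np.outer(d,d))@e for e,d in rays)
    return np.linalg.solve(A,b)
E
python3 - <<'E'
from h import *
np.set_printoptions(precision=4,suppress=True)
for n in("top","scene"):
    c=cam(n)
    for t in("cheese_a","round_1","jar","wedge"):
        for r in models.spot_in(n,t):
            w=toworld(c,r['at']); print(n,t,round(r['score'],2),w,proj(c,w)[0].round())
E
```

```text
top cheese_a 0.92 [ 0.6067 -0.2362  0.0578] [374. 206.]
top cheese_a 0.88 [ 0.5127 -0.1486  0.0646] [338. 243.]
top cheese_a 0.79 [ 0.445  -0.2641  0.0699] [387. 273.]
top cheese_a 0.77 [ 0.7364 -0.1199  0.0298] [326. 155.]
top cheese_a 0.7 [ 0.7351 -0.2014  0.0266] [358. 157.]
top cheese_a 0.62 [ 0.602  -0.1324  0.0451] [331. 207.]
top round_1 0.96 [0.4033 0.25   0.0208] [177. 283.]
top round_1 0.88 [0.4815 0.2244 0.0219] [188. 252.]
top round_1 0.84 [0.6318 0.1876 0.0217] [205. 194.]
top round_1 0.78 [0.5536 0.2106 0.0225] [195. 224.]
top jar 0.62 [ 0.4256 -0.1578  0.0776] [342. 281.]
top wedge 0.59 [ 0.523  -0.2453  0.0574] [378. 240.]
scene cheese_a 0.94 [ 0.7453 -0.2107  0.0226] [259. 332.]
scene cheese_a 0.93 [ 0.7461 -0.1295  0.0261] [295. 305.]
scene cheese_a 0.84 [ 0.6086 -0.1384  0.043 ] [244. 256.]
scene cheese_a 0.79 [ 0.4634 -0.2702  0.0685] [145. 239.]
scene cheese_a 0.79 [ 0.6211 -0.2339  0.0572] [205. 282.]
scene cheese_a 0.65 [ 0.5251 -0.1571  0.0618] [211. 231.]
scene round_1 0.89 [0.482  0.2257 0.0214] [330. 162.]
scene round_1 0.72 [0.5556 0.209  0.0185] [346. 179.]
scene round_1 0.69 [0.4035 0.2518 0.0139] [316. 147.]
scene round_1 0.68 [0.6377 0.189  0.02  ] [367. 199.]
scene jar 0.57 [ 0.4402 -0.1633  0.0632] [187. 210.]
scene wedge 0.61 [ 0.5409 -0.2558  0.0586] [172. 262.]
```

The top view shows four straw-coloured cheeses on the plank: largest at (387,273), second at (339,245), third at (374,206) and smallest at (333,210). The jar is at (343,281), the wedge at (379,241). The board's handle end is at (170,313), so round 1 is the slate disc at (179,284). The red and black look-alikes are off the plank, and the scene view agrees. Next I'll look from the wrist over the board and then the plank.

```bash
python3 -m inch '[{"xyz":[-426,-179,-48],"twist":0},{"xyz":[-426,-179,-48],"twist":0},{"xyz":[-426,-179,-48],"twist":0},{"xyz":[-426,-179,-48],"twist":0},{"xyz":[-426,-179,-48],"twist":0},{"xyz":[-426,-179,-48],"twist":0},{"xyz":[-426,-179,-48],"twist":0},{"xyz":[-426,-179,-48],"twist":0},{"xyz":[-426,-179,-48],"twist":0},{"xyz":[-426,-179,-48],"twist":0}]'
cat > look.py <<'E'
import sys
from h import *
np.set_printoptions(precision=4,suppress=True)
def look(tag,targets):
    st=sensors.observe(); c=cam('wrist',st); im=eyes.camera('wrist'); cv2.imwrite(f'pics/{tag}.png',im[:,:,::-1]); np.savez(f'{tag}.npz',im=im,p=st['position'],o=st['orientation'])
    print(st['position'],st['dq'].max(),st['orientation'][:,1])
    for t in targets:
        for r in models.spot_in('wrist',t):
            w=toworld(c,r['at']); print(t,round(r['score'],2),w,proj(c,w)[0].round())
look(sys.argv[1],sys.argv[2:])
E
python3 look.py w_board round_1
python3 -m inch '[{"xyz":[-130,-399,0],"twist":0},{"xyz":[-130,-399,0],"twist":0},{"xyz":[-130,-399,0],"twist":0},{"xyz":[-130,-399,0],"twist":0},{"xyz":[-130,-399,0],"twist":0},{"xyz":[-130,-399,0],"twist":0},{"xyz":[-130,-399,0],"twist":0},{"xyz":[-130,-399,0],"twist":0},{"xyz":[-130,-399,0],"twist":0},{"xyz":[-130,-399,0],"twist":0}]'
python3 look.py w_plank cheese_a jar wedge
```

```text
time: 1.8
position: [0.5191, 0.2214, 0.2804]
orientation: [[-0.951, 0.309, -0.001], [0.309, 0.951, 0.0], [0.001, -0.0, -1.0]]
ft_force: [0.1, -0.9, -0.1]
grip_width: 0.093
grip_force: 0.0
[0.5191 0.2214 0.2804] 1.1310159322369964 [ 0.3095  0.9509 -0.    ]
round_1 0.86 [0.4766 0.2234 0.0179] [272. 138.]
round_1 0.77 [0.4042 0.2445 0.0229] [269.  69.]
round_1 0.64 [0.5588 0.2044 0.0164] [279. 208.]
round_1 0.59 [0.6312 0.1869 0.0163] [283. 263.]
time: 3.15
position: [0.5201, -0.1969, 0.2809]
orientation: [[-0.952, 0.307, 0.0], [0.307, 0.952, 0.0], [-0.0, 0.0, -1.0]]
ft_force: [0.6, -0.2, -0.2]
grip_width: 0.093
grip_force: 0.0
[ 0.5201 -0.1969  0.2809] 0.13311858263456952 [0.3073 0.9516 0.0003]
cheese_a 0.88 [ 0.4432 -0.2644  0.069 ] [195. 131.]
cheese_a 0.61 [ 0.7226 -0.1354  0.0244] [374. 305.]
cheese_a 0.58 [ 0.5941 -0.1391  0.0493] [349. 223.]
cheese_a 0.56 [ 0.603  -0.2379  0.0558] [270. 257.]
cheese_a 0.47 [ 0.7169 -0.1966  0.016 ] [327. 310.]
jar 0.86 [ 0.4306 -0.1645  0.0711] [285.  86.]
wedge 0.77 [ 0.5277 -0.2498  0.0638] [238. 202.]
```

View pics/w_plank.png

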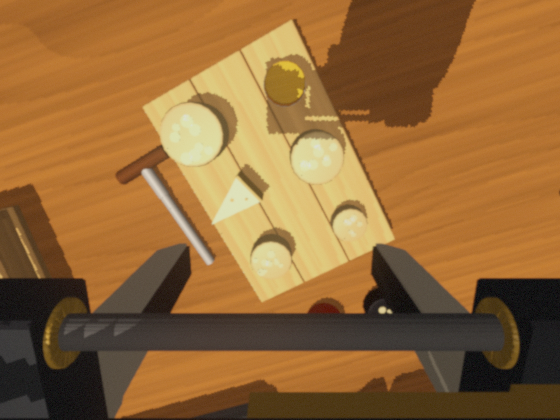

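View pics/w_board.png

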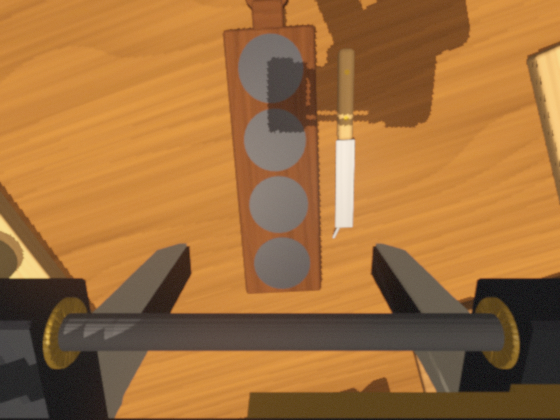

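The wrist picture over the plank shows cheese a at (192,134), b at (317,157), c at (271,259) and d at (350,223), with the jar at (285,82) and the wedge at (237,200). Over the board, the handle is at the top, with rounds 1–4 at (271,68), (275,140), (279,204) and (282,263). Next I'll refine the centres by fitting known-size discs in both views.

```bash
cat > fit.py <<'E'
from h import *
from scipy.optimize import minimize
from scipy.ndimage import map_coordinates
np.set_printoptions(precision=4,suppress=True)
def load(tag):
    d=np.load(tag+'.npz'); return d['im'],cam('wrist',dict(position=d['p'],orientation=d['o']))
A=np.linspace(0,2*np.pi,72,endpoint=False)
def score(views,x,y,z,r):
    s=0
    for g,c in views:
        v=[]
        for rr in(r-.004,r+.004):
            uv=proj(c,np.c_[x+rr*np.cos(A),y+rr*np.sin(A),np.full(72,z)])
            v.append(np.stack([map_coordinates(g[...,k],[uv[:,1],uv[:,0]],order=1,mode='nearest') for k in range(3)],-1))
        s+=np.minimum(np.linalg.norm(v[0]-v[1],axis=1),60).mean()
    return s/len(views)
def fit(views,x,y,z,r,fz=False):
    best=None
    for dx in np.arange(-.012,.0121,.002):
        for dy in np.arange(-.012,.0121,.002):
            for dz in (np.arange(-.012,.0121,.003) if fz else [0]):
                s=score(views,x+dx,y+dy,z+dz,r)
                if best is None or s>best[0]: best=(s,x+dx,y+dy,z+dz)
    f=lambda p:-score(views,p[0],p[1],p[2] if fz else z,r)
    p0=np.array(best[1:4] if fz else best[1:3])
    R=minimize(f,p0,method='Nelder-Mead',options=dict(initial_simplex=np.vstack([p0]+[p0+.0015*e for e in np.eye(len(p0))]),xatol=1e-4))
    return R.x,-R.fun
pre=lambda im:cv2.GaussianBlur(im,(0,0),.8).astype(float)
if __name__=='__main__':
    top=(pre(cv2.imread('pics/top0.png')[:,:,::-1]),cam('top'))
    im,c=load('w_plank'); wp=(pre(im),c); im,c=load('w_board'); wb=(pre(im),c)
    out=[]
    for n,x,y,z,r,w in[('a',.447,-.265,.071,.033,wp),('b',.514,-.15,.063,.029,wp),('c',.606,-.236,.055,.025,wp),('d',.599,-.136,.048,.021,wp),
      ('r1',.403,.25,.018,.036,wb),('r2',.48,.225,.018,.036,wb),('r3',.556,.208,.018,.036,wb),('r4',.632,.188,.018,.036,wb)]:
        print(n,'top',*fit([top],x,y,z,r),'wrist',*fit([w],x,y,z,r),'both',*fit([top,w],x,y,z,r,True))
E
python3 fit.py
```

```text
a top [ 0.4424 -0.2647] 49.883941393843 wrist [ 0.442  -0.2695] 51.10231002584481 both [ 0.4411 -0.2719  0.0599] 49.76625027318938
b top [ 0.5103 -0.1476] 50.81517287104113 wrist [ 0.5041 -0.1565] 40.79186911882552 both [ 0.5093 -0.1492  0.0507] 43.914646155330146
c top [ 0.6045 -0.2347] 50.1318990708456 wrist [ 0.5933 -0.2284] 46.05206423021288 both [ 0.6009 -0.2311  0.0412] 44.01324917062014
d top [ 0.593 -0.132] 52.338940454562476 wrist [ 0.5888 -0.1422] 44.19492313845222 both [ 0.5932 -0.1361  0.0364] 46.556190307600026
r1 top [0.4029 0.2491] 52.481349377930506 wrist [0.403 0.247] 55.12181656208898 both [0.4033 0.2476 0.023 ] 53.72780269824317
r2 top [0.4785 0.2285] 52.54412876424746 wrist [0.4801 0.2256] 55.36608647313488 both [0.4789 0.2265 0.0261] 53.620327056931195
r3 top [0.554  0.2083] 52.836627424499916 wrist [0.554 0.204] 60.0 both [0.5539 0.2075 0.0212] 56.339025762676044
r4 top [0.6298 0.1882] 53.605727941166435 wrist [0.6307 0.1844] 60.0 both [0.6294 0.1871 0.0208] 56.617715533848795
```

Run:
```python
from fit import *
im,c=load('w_plank'); t=cv2.imread('pics/top0.png')[:,:,::-1]
P=dict(a=(.4424,-.2647,.071,.033),b=(.5103,-.1476,.063,.029),c=(.6045,-.2347,.055,.025),d=(.595,-.134,.048,.021))
outs=[]
for I,cc,box,k in((im,c,(130,20,280,300),3),(t,cam('top'),(305,180,110,118),5)):
    x,y,w,h=box; o=cv2.resize(I[y:y+h,x:x+w],None,fx=k,fy=k,interpolation=cv2.INTER_CUBIC)
    for X,Y,z,r in P.values():
        uv=(proj(cc,np.c_[X+r*np.cos(A),Y+r*np.sin(A),np.full(72,z)])+.5-[x,y])*k
        cv2.polylines(o,[uv.astype(int).reshape(-1,1,2)],True,(255,0,0),1)
    o=cv2.resize(o,(int(o.shape[1]*590/o.shape[0]),590)) if k==5 else cv2.resize(o,None,fx=.66,fy=.66)
    outs.append(o); cv2.imwrite(f'pics/ov{k}.png',o[:,:,::-1])
```

```text
(no output)
```

View pics/ov3.png

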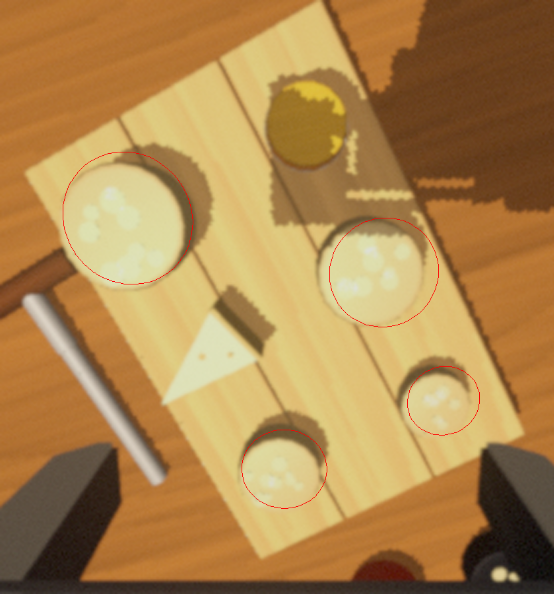

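View pics/ov5.png

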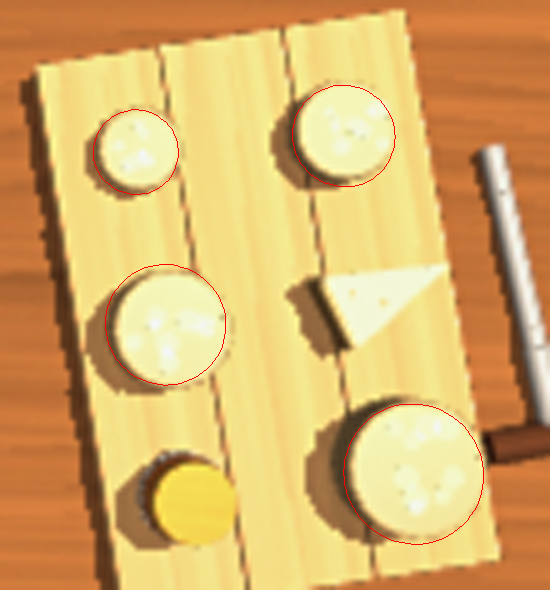

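The top-view fits lie on the cheese rims. The wrist view is offset by about 3 mm, the same for the cheeses and the rounds, so I average the two. The measured tops at 0.070, 0.063, 0.057 and 0.046 match plank plus cheese height. I'll start with cheese a: hover above it and check.

```bash
python3 -m inch '[{"xyz":[52,-90,60],"twist":0},{"xyz":[52,-90,120],"twist":0},{"xyz":[52,-90,150],"twist":0},{"xyz":[52,-90,150],"twist":0},{"xyz":[52,-90,150],"twist":0},{"xyz":[52,-90,150],"twist":0}]' -1 20
python3 look.py w_a cheese_a
python3 - <<'E'
from fit import *
im,c=load('w_a'); print(fit([(pre(im),c)],.443,-.2665,.071,.033))
for x,y in[(.443,-.2665)]:
    uv=proj(c,np.c_[x+.033*np.cos(A),y+.033*np.sin(A),np.full(72,.071)])
    o=im.copy(); cv2.polylines(o,[uv.astype(int).reshape(-1,1,2)],True,(255,0,0),1)
cv2.imwrite('pics/w_a_o.png',o[:,:,::-1])
E
```

```text
time: 4.1
position: [0.4448, -0.269, 0.1333]
orientation: [[-0.951, 0.309, 0.004], [0.309, 0.951, -0.003], [-0.005, -0.002, -1.0]]
ft_force: [0.8, 0.8, 0.5]
grip_width: 0.0927
grip_force: 0.0
[ 0.4448 -0.269   0.1333] 0.49550048347812725 [ 0.3086  0.9512 -0.002 ]
cheese_a 0.88 [ 0.4971 -0.1602  0.0575] [455. 244.]
cheese_a 0.78 [ 0.592  -0.2368  0.0537] [378. 376.]
cheese_a 0.56 [ 0.4394 -0.2658  0.0704] [285. 219.]
(array([ 0.4395, -0.2688]), np.float64(50.612433052106795))
```

View pics/w_a_o.png

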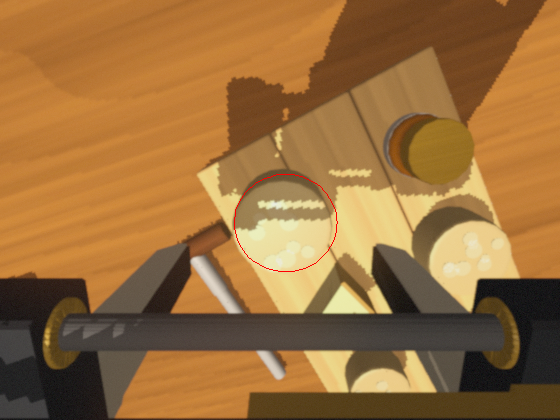

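The fitted circle lies on cheese a at (286,222). The cheese sits between the fingers and about 2 mm towards the top of the picture, which is tool +x. Descend and grip.

```bash
python3 -m inch '[{"xyz":[2,0,30],"twist":0},{"xyz":[2,0,60],"twist":0},{"xyz":[2,0,80],"twist":0},{"xyz":[2,0,88],"twist":0},{"xyz":[2,0,88],"twist":0},{"xyz":[2,0,88],"twist":0}]'
python3 -m inch '[{"xyz":[0,0,0],"twist":0},{"xyz":[0,0,0],"twist":0},{"xyz":[0,0,0],"twist":0},{"xyz":[0,0,0],"twist":0},{"xyz":[0,0,0],"twist":0},{"xyz":[0,0,0],"twist":0},{"xyz":[0,0,0],"twist":0},{"xyz":[0,0,0],"twist":0}]' 1 20
```

```text
time: 4.95
position: [0.4415, -0.2682, 0.0437]
orientation: [[-0.951, 0.309, 0.001], [0.309, 0.951, -0.001], [-0.002, -0.001, -1.0]]
ft_force: [-0.7, -0.5, -1.0]
grip_width: 0.0928
grip_force: 0.0
time: 5.95
position: [0.4408, -0.2677, 0.0428]
orientation: [[-0.951, 0.31, 0.0], [0.31, 0.951, -0.0], [-0.0, -0.0, -1.0]]
ft_force: [-0.1, 1.3, 5.7]
grip_width: 0.0657
grip_force: 20.0
```

```bash
python3 -m inch '[{"xyz":[0,0,-30],"twist":0},{"xyz":[0,0,-70],"twist":0},{"xyz":[0,0,-110],"twist":0},{"xyz":[0,0,-120],"twist":0},{"xyz":[0,0,-120],"twist":0}]'
python3 -m inch '[{"xyz":[10,24,0],"twist":0},{"xyz":[28,69,0],"twist":0},{"xyz":[50,122,0],"twist":0},{"xyz":[72,176,0],"twist":0},{"xyz":[94,230,0],"twist":0},{"xyz":[116,284,0],"twist":0},{"xyz":[138,337,0],"twist":0},{"xyz":[160,391,0],"twist":0},{"xyz":[180,440,0],"twist":0},{"xyz":[196,479,0],"twist":0}]'
python3 -m inch '[{"xyz":[0,0,0],"twist":0},{"xyz":[0,0,40],"twist":0},{"xyz":[0,0,80],"twist":0},{"xyz":[0,0,105],"twist":0},{"xyz":[0,0,115],"twist":0},{"xyz":[0,0,120],"twist":0},{"xyz":[0,0,120],"twist":0},{"xyz":[0,0,120],"twist":0}]'
```

```text
time: 6.58
position: [0.4406, -0.2676, 0.1621]
orientation: [[-0.951, 0.31, -0.0], [0.31, 0.951, -0.0], [0.0, -0.0, -1.0]]
ft_force: [0.9, 0.1, -2.2]
grip_width: 0.0656
grip_force: 20.0
time: 7.82
position: [0.3997, 0.2508, 0.1609]
orientation: [[-0.951, 0.308, -0.004], [0.308, 0.951, -0.001], [0.003, -0.002, -1.0]]
ft_force: [1.2, 0.2, -0.6]
grip_width: 0.0654
grip_force: 20.0
time: 8.82
position: [0.4034, 0.2487, 0.0435]
orientation: [[-0.951, 0.31, 0.002], [0.31, 0.951, 0.0], [-0.001, 0.001, -1.0]]
ft_force: [-0.1, -0.1, -1.2]
grip_width: 0.0655
grip_force: 20.0
```

```bash
python3 -m inch '[{"xyz":[0,0,3],"twist":0},{"xyz":[0,0,5],"twist":0},{"xyz":[0,0,6],"twist":0},{"xyz":[0,0,7],"twist":0},{"xyz":[0,0,7],"twist":0},{"xyz":[0,0,7],"twist":0}]'
```

```text
time: 9.57
position: [0.4027, 0.2485, 0.0358]
orientation: [[-0.951, 0.31, 0.0], [0.31, 0.951, -0.0], [-0.0, -0.0, -1.0]]
ft_force: [-1.2, -0.2, 3.4]
grip_width: 0.066
grip_force: 20.0
```

```bash
python3 look.py w_a_put round_1
```

```text
[0.4027 0.2485 0.0358] 0.10872705370623208 [ 0.3096  0.9509 -0.    ]
round_1 0.78 [0.4757 0.2312 0.0195] [294. 378.]
round_1 0.63 [0.3792 0.2522 0.022 ] [275. 217.]
```

View pics/w_a_put.png

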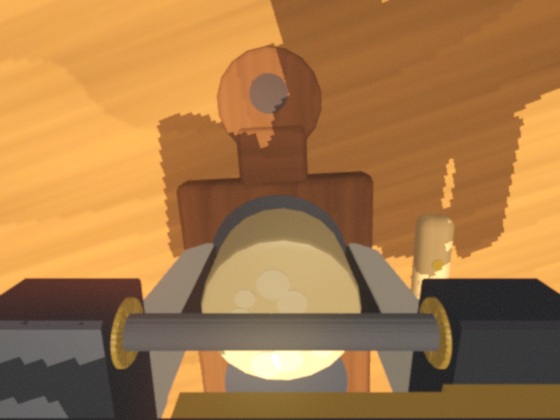

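Run:
```python
from fit import *
im,c=load('w_a_put')
print([plane(c,(280,v),.018).round(4) for v in(195,209)], plane(c,(268,94),.018))
o=np.load('w_a_put.npz'); P=o['p'].copy();P[2]=.018; print(proj(c,[P+o['o'][:,0]*.033,P+o['o'][:,0]*.036,[.403,.248,.018]]))
```

```text
[array([0.3702, 0.2575, 0.018 ]), array([0.3771, 0.2552, 0.018 ])] [0.3231 0.2671 0.018 ]
[[283.1075 196.2752]
 [283.1158 190.3951]
 [282.2567 258.2993]]
```

The put-down picture shows the slate's handle-side edge at row 195 and the cheese's base edge at row 209. That is a 7 mm gap where 3 mm is right, so cheese a is about 4 mm too far from the handle. I'll lift it slightly, shift it +4 mm and set it down.

```bash
python3 -m inch '[{"xyz":[0,0,-3],"twist":0},{"xyz":[2,0,-3],"twist":0},{"xyz":[4,0,-3],"twist":0},{"xyz":[4,0,-2],"twist":0},{"xyz":[4,0,-1],"twist":0},{"xyz":[4,0,0],"twist":0},{"xyz":[4,0,0],"twist":0}]'
python3 -m inch '[{"xyz":[0,0,0],"twist":0},{"xyz":[0,0,0],"twist":0},{"xyz":[0,0,0],"twist":0},{"xyz":[0,0,0],"twist":0},{"xyz":[0,0,-10],"twist":0},{"xyz":[0,0,-50],"twist":0},{"xyz":[0,0,-100],"twist":0},{"xyz":[0,0,-120],"twist":0},{"xyz":[0,0,-120],"twist":0}]' -0.9 20
python3 look.py w_a_done cheese_a
```

```text
time: 10.55
position: [0.3989, 0.2498, 0.0359]
orientation: [[-0.951, 0.31, 0.0], [0.31, 0.951, 0.0], [-0.0, 0.0, -1.0]]
ft_force: [-0.0, 0.2, 2.9]
grip_width: 0.066
grip_force: 20.0
time: 11.68
position: [0.4001, 0.2502, 0.1578]
orientation: [[-0.951, 0.31, 0.005], [0.31, 0.951, 0.002], [-0.004, 0.003, -1.0]]
ft_force: [-0.2, -0.4, 0.9]
grip_width: 0.0881
grip_force: 0.0
[0.4001 0.2502 0.1578] 2.987657417448721 [0.3095 0.9509 0.0029]
cheese_a 0.89 [0.396  0.2528 0.0619] [284. 207.]
```

```bash
python3 -m inch '[{"xyz":[-30,-45,0],"twist":0},{"xyz":[-60,-90,0],"twist":0},{"xyz":[-90,-135,0],"twist":0},{"xyz":[-120,-180,0],"twist":0},{"xyz":[-150,-225,0],"twist":0},{"xyz":[-180,-270,0],"twist":0},{"xyz":[-210,-313,0],"twist":0},{"xyz":[-231,-344,15],"twist":0},{"xyz":[-231,-344,25],"twist":0},{"xyz":[-231,-344,25],"twist":0}]' -0.6 20
python3 look.py w_b cheese_b
python3 - <<'E'
from fit import *
im,c=load('w_b'); print(fit([(pre(im),c)],.512,-.149,.063,.029))
o=im.copy()
for z,r,col in((.063,.029,(255,0,0)),(.025,.029,(0,0,255))):
    uv=proj(c,np.c_[.512+r*np.cos(A),-.149+r*np.sin(A),np.full(72,z)])
    cv2.polylines(o,[uv.astype(int).reshape(-1,1,2)],True,col,1)
cv2.imwrite('pics/w_b_o.png',o[:,:,::-1])
E
```

```text
time: 13.02
position: [0.5103, -0.1476, 0.1284]
orientation: [[-0.951, 0.31, -0.005], [0.31, 0.951, 0.003], [0.005, 0.001, -1.0]]
ft_force: [-0.3, 0.8, -0.7]
grip_width: 0.0744
grip_force: 0.0
[ 0.5103 -0.1476  0.1284] 1.1241107366039176 [0.3102 0.9507 0.0013]
cheese_b 0.96 [ 0.6074 -0.2361  0.0553] [212. 373.]
cheese_b 0.73 [ 0.5833 -0.137   0.0484] [326. 306.]
cheese_b 0.58 [ 0.5056 -0.1501  0.0563] [277. 220.]
cheese_b 0.58 [ 0.7164 -0.1204 -0.0008] [374. 389.]
(array([ 0.5034, -0.1512]), np.float64(43.99694582673601))
```

View pics/w_b_o.png

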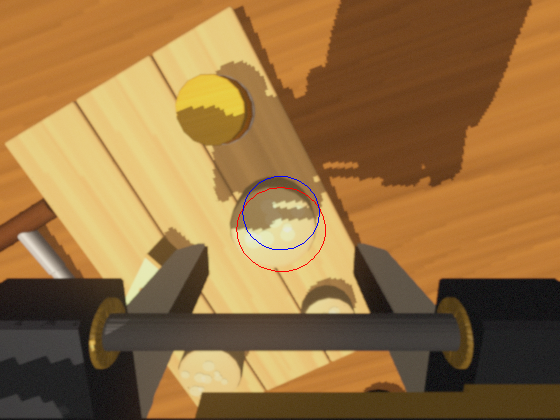

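The picture shows cheese b's top centred at about (275,226) between the fingers, a few pixels up and left of the prediction, which is the known wrist-camera bias. The jar at (210,108) is clear, and by calculation the wedge is more than 30 mm from the finger. Descend, grip and carry to round 2.

```bash
python3 -m inch '[{"xyz":[0,-1,30],"twist":0},{"xyz":[0,-1,60],"twist":0},{"xyz":[0,-1,80],"twist":0},{"xyz":[0,-1,88],"twist":0},{"xyz":[0,-1,88],"twist":0},{"xyz":[0,-1,88],"twist":0}]'
python3 -m inch '[{"xyz":[0,0,0],"twist":0},{"xyz":[0,0,0],"twist":0},{"xyz":[0,0,0],"twist":0},{"xyz":[0,0,0],"twist":0},{"xyz":[0,0,0],"twist":0},{"xyz":[0,0,0],"twist":0}]' 1 18
python3 -m inch '[{"xyz":[0,0,-30],"twist":0},{"xyz":[0,0,-70],"twist":0},{"xyz":[0,0,-110],"twist":0},{"xyz":[0,0,-120],"twist":0},{"xyz":[0,0,-120],"twist":0}]'
```

```text
time: 13.88
position: [0.5125, -0.1498, 0.0437]
orientation: [[-0.951, 0.309, 0.002], [0.309, 0.951, -0.001], [-0.002, -0.0, -1.0]]
ft_force: [0.4, 0.1, -0.3]
grip_width: 0.0744
grip_force: 0.0
time: 14.62
position: [0.5122, -0.1504, 0.0434]
orientation: [[-0.951, 0.31, 0.001], [0.31, 0.951, -0.001], [-0.001, -0.001, -1.0]]
ft_force: [-1.9, -1.8, 4.9]
grip_width: 0.0577
grip_force: 18.0
time: 15.25
position: [0.5116, -0.1496, 0.1622]
orientation: [[-0.951, 0.31, 0.0], [0.31, 0.951, 0.0], [0.0, 0.0, -1.0]]
ft_force: [-0.5, -0.4, -1.8]
grip_width: 0.058
grip_force: 18.0
```

```bash
python3 -m inch '[{"xyz":[18,43,0],"twist":0},{"xyz":[38,90,0],"twist":0},{"xyz":[60,141,0],"twist":0},{"xyz":[82,193,0],"twist":0},{"xyz":[104,245,0],"twist":0},{"xyz":[126,297,0],"twist":0},{"xyz":[142,335,0],"twist":0},{"xyz":[148,348,0],"twist":0},{"xyz":[148,348,0],"twist":0},{"xyz":[148,348,0],"twist":0}]'
python3 -m inch '[{"xyz":[0,0,40],"twist":0},{"xyz":[0,0,80],"twist":0},{"xyz":[0,0,105],"twist":0},{"xyz":[0,0,115],"twist":0},{"xyz":[0,0,120],"twist":0},{"xyz":[0,0,124],"twist":0},{"xyz":[0,0,126],"twist":0},{"xyz":[0,0,127],"twist":0},{"xyz":[0,0,127],"twist":0}]'
python3 look.py w_b_put
```

```text
time: 16.5
position: [0.4787, 0.2256, 0.1619]
orientation: [[-0.951, 0.311, -0.001], [0.311, 0.951, -0.001], [0.001, -0.001, -1.0]]
ft_force: [-0.1, -0.4, -0.6]
grip_width: 0.0579
grip_force: 18.0
time: 17.62
position: [0.4791, 0.227, 0.0364]
orientation: [[-0.951, 0.309, 0.001], [0.309, 0.951, 0.0], [-0.001, 0.0, -1.0]]
ft_force: [-0.7, -0.6, 3.7]
grip_width: 0.0581
grip_force: 18.0
[0.4791 0.227  0.0364] -0.014218098760374907 [0.3093 0.951  0.0004]
```

View pics/w_b_put.png

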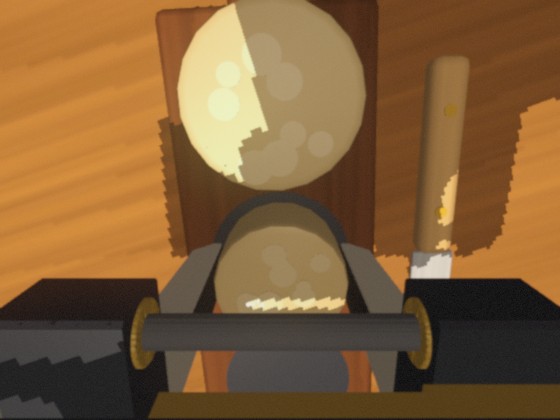

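The slate's edge is at row 190 and the cheese's base edge at row 203, about 7 mm apart, which is what 36 − 29 mm gives. Cheese b is centred. Release it and go to cheese c.

```bash
python3 -m inch '[{"xyz":[0,0,0],"twist":0},{"xyz":[0,0,0],"twist":0},{"xyz":[0,0,0],"twist":0},{"xyz":[0,0,0],"twist":0},{"xyz":[0,0,-10],"twist":0},{"xyz":[0,0,-50],"twist":0},{"xyz":[0,0,-100],"twist":0},{"xyz":[0,0,-120],"twist":0},{"xyz":[0,0,-120],"twist":0}]' -0.6 18
python3 -m inch '[{"xyz":[-29,-44,0],"twist":0},{"xyz":[-60,-91,0],"twist":0},{"xyz":[-92,-139,0],"twist":0},{"xyz":[-124,-188,0],"twist":0},{"xyz":[-156,-236,0],"twist":0},{"xyz":[-188,-285,0],"twist":0},{"xyz":[-220,-333,0],"twist":0},{"xyz":[-250,-379,15],"twist":0},{"xyz":[-265,-401,25],"twist":0},{"xyz":[-265,-401,25],"twist":0}]'
python3 -m inch '[{"xyz":[0,0,0],"twist":0},{"xyz":[0,0,0],"twist":0}]'
python3 look.py w_c cheese_c
python3 - <<'E'
from fit import *
im,c=load('w_c'); print(fit([(pre(im),c)],.6065,-.2365,.055,.025))
E
```

```text
time: 18.8
position: [0.4801, 0.2273, 0.158]
orientation: [[-0.951, 0.31, 0.005], [0.31, 0.951, 0.001], [-0.004, 0.003, -1.0]]
ft_force: [0.6, -0.5, -0.3]
grip_width: 0.0744
grip_force: 0.0
time: 20.05
position: [0.6055, -0.2371, 0.128]
orientation: [[-0.95, 0.312, -0.004], [0.312, 0.95, 0.002], [0.004, 0.001, -1.0]]
ft_force: [-0.4, 0.1, -0.0]
grip_width: 0.0744
grip_force: 0.0
time: 20.3
position: [0.6067, -0.2346, 0.1312]
orientation: [[-0.951, 0.308, 0.0], [0.308, 0.951, 0.0], [-0.0, 0.0, -1.0]]
ft_force: [0.1, -0.3, -0.2]
grip_width: 0.0745
grip_force: 0.0
[ 0.6067 -0.2346  0.1312] -0.11901562309730598 [0.3078 0.9514 0.0002]
cheese_c 0.96 [ 0.7473 -0.2065  0.0273] [364. 351.]
cheese_c 0.76 [ 0.6025 -0.2385  0.056 ] [275. 219.]
cheese_c 0.72 [ 0.7188 -0.1383  0.0096] [428. 290.]
cheese_c 0.7 [ 0.5966 -0.1407  0.0494] [411. 165.]
(array([ 0.603 , -0.2363]), np.float64(45.05458864547023))
```

View pics/w_c.png

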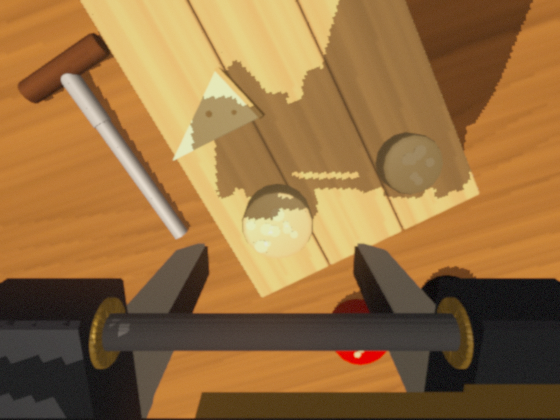

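Cheese c at (277,221) is centred between the fingers. The red look-alike at (360,330) lies below them and well clear. Grip it and carry it to round 3.

```bash
python3 -m inch '[{"xyz":[0,-1,30],"twist":0},{"xyz":[0,-1,60],"twist":0},{"xyz":[0,-1,80],"twist":0},{"xyz":[0,-1,88],"twist":0},{"xyz":[0,-1,88],"twist":0},{"xyz":[0,-1,88],"twist":0}]'
python3 -m inch '[{"xyz":[0,0,0],"twist":0},{"xyz":[0,0,0],"twist":0},{"xyz":[0,0,0],"twist":0},{"xyz":[0,0,0],"twist":0},{"xyz":[0,0,0],"twist":0},{"xyz":[0,0,0],"twist":0},{"xyz":[0,0,0],"twist":0}]' 1 15
python3 -m inch '[{"xyz":[0,0,-30],"twist":0},{"xyz":[0,0,-70],"twist":0},{"xyz":[0,0,-110],"twist":0},{"xyz":[0,0,-120],"twist":0},{"xyz":[0,0,-120],"twist":0}]'
```

```text
time: 21.15
position: [0.607, -0.2376, 0.0439]
orientation: [[-0.951, 0.309, 0.002], [0.309, 0.951, -0.001], [-0.002, -0.0, -1.0]]
ft_force: [1.0, 0.2, 0.3]
grip_width: 0.0744
grip_force: 0.0
time: 22.02
position: [0.6064, -0.2375, 0.043]
orientation: [[-0.951, 0.31, 0.0], [0.31, 0.951, -0.0], [-0.0, -0.0, -1.0]]
ft_force: [-1.3, 0.2, 3.4]
grip_width: 0.0501
grip_force: 15.0
time: 22.65
position: [0.6062, -0.2373, 0.1623]
orientation: [[-0.951, 0.31, 0.0], [0.31, 0.951, -0.0], [-0.0, -0.0, -1.0]]
ft_force: [0.5, -0.2, -0.1]
grip_width: 0.0497
grip_force: 15.0
```

```bash
python3 -m inch '[{"xyz":[20,44,0],"twist":0},{"xyz":[42,91,0],"twist":0},{"xyz":[65,140,0],"twist":0},{"xyz":[88,190,0],"twist":0},{"xyz":[111,240,0],"twist":0},{"xyz":[134,290,0],"twist":0},{"xyz":[157,340,0],"twist":0},{"xyz":[176,382,0],"twist":0},{"xyz":[187,405,0],"twist":0},{"xyz":[187,405,0],"twist":0}]'
python3 -m inch '[{"xyz":[0,0,40],"twist":0},{"xyz":[0,0,80],"twist":0},{"xyz":[0,0,105],"twist":0},{"xyz":[0,0,115],"twist":0},{"xyz":[0,0,120],"twist":0},{"xyz":[0,0,124],"twist":0},{"xyz":[0,0,126],"twist":0},{"xyz":[0,0,127],"twist":0},{"xyz":[0,0,127],"twist":0}]'
python3 look.py w_c_put
```

```text
time: 23.9
position: [0.552, 0.2072, 0.1602]
orientation: [[-0.952, 0.307, -0.004], [0.307, 0.952, -0.001], [0.004, -0.002, -1.0]]
ft_force: [-0.1, -0.2, -0.9]
grip_width: 0.0496
grip_force: 15.0
time: 25.02
position: [0.554, 0.2057, 0.036]
orientation: [[-0.951, 0.309, 0.001], [0.309, 0.951, 0.0], [-0.001, 0.0, -1.0]]
ft_force: [0.6, -0.0, -0.5]
grip_width: 0.0498
grip_force: 15.0
[0.554  0.2057 0.036 ] 0.0663539321193661 [0.3095 0.9509 0.0003]
```

View pics/w_c_put.png

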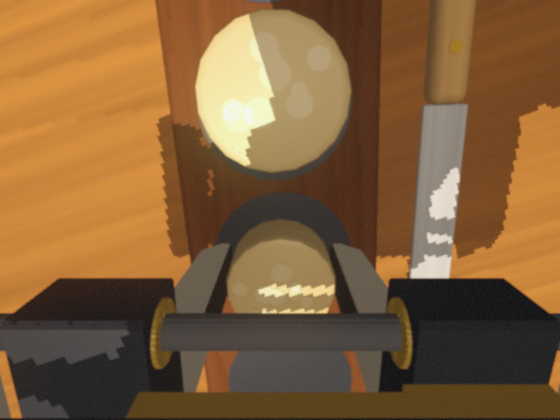

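The slate's edge is at row 193 and cheese c's base edge at row 220, about 13 mm apart where 11 mm is right. It is also about 2 mm to the left. I'll nudge it +2/+2 mm, settle it 1 mm lower and release.

```bash
python3 -m inch '[{"xyz":[0,0,-2],"twist":0},{"xyz":[1,1,-2],"twist":0},{"xyz":[2,2,-2],"twist":0},{"xyz":[2,2,-1],"twist":0},{"xyz":[2,2,0],"twist":0},{"xyz":[2,2,0.7],"twist":0},{"xyz":[2,2,0.7],"twist":0}]'
python3 -m inch '[{"xyz":[0,0,0],"twist":0},{"xyz":[0,0,0],"twist":0},{"xyz":[0,0,0],"twist":0},{"xyz":[0,0,0],"twist":0},{"xyz":[0,0,-10],"twist":0},{"xyz":[0,0,-50],"twist":0},{"xyz":[0,0,-100],"twist":0},{"xyz":[0,0,-120],"twist":0},{"xyz":[0,0,-120],"twist":0}]' -0.6 15
```

```text
time: 25.95
position: [0.5525, 0.2082, 0.0359]
orientation: [[-0.951, 0.31, 0.0], [0.31, 0.951, 0.0], [-0.0, 0.0, -1.0]]
ft_force: [-2.7, -0.3, 7.1]
grip_width: 0.0497
grip_force: 15.0
time: 27.08
position: [0.5539, 0.2085, 0.1576]
orientation: [[-0.951, 0.309, 0.005], [0.31, 0.951, 0.001], [-0.005, 0.002, -1.0]]
ft_force: [-0.1, -0.2, -0.4]
grip_width: 0.0741
grip_force: 0.0
```

```bash
python3 -m inch '[{"xyz":[-20,-42,0],"twist":0},{"xyz":[-43,-90,0],"twist":0},{"xyz":[-66,-139,0],"twist":0},{"xyz":[-89,-187,0],"twist":0},{"xyz":[-112,-235,0],"twist":0},{"xyz":[-135,-283,10],"twist":0},{"xyz":[-148,-312,20],"twist":0},{"xyz":[-148,-312,25],"twist":0},{"xyz":[-148,-312,25],"twist":0},{"xyz":[-148,-312,25],"twist":0}]' -0.5
python3 look.py w_d cheese_d
python3 - <<'E'
from fit import *
im,c=load('w_d'); print(fit([(pre(im),c)],.597,-.1345,.048,.021))
x,y,w,h=130,100,300,220; o=cv2.resize(im[y:y+h,x:x+w],None,fx=2.5,fy=2.5)
uv=(proj(c,np.c_[.597+.021*np.cos(A),-.1345+.021*np.sin(A),np.full(72,.048)])-[x,y])*2.5
cv2.polylines(o,[uv.astype(int).reshape(-1,1,2)],True,(255,0,0),1)
cv2.imwrite('pics/w_d_o.png',o[:,:,::-1])
E
```

```text
time: 28.32
position: [0.5966, -0.1328, 0.1299]
orientation: [[-0.951, 0.308, -0.0], [0.308, 0.951, 0.0], [0.0, 0.0, -1.0]]
ft_force: [-0.3, -0.2, -0.2]
grip_width: 0.0693
grip_force: 0.0
[ 0.5966 -0.1328  0.1299] 0.2520681932992595 [0.3081 0.9513 0.0004]
cheese_d 0.96 [ 0.5946 -0.1341  0.0504] [280. 219.]
cheese_d 0.72 [ 0.7452 -0.1288  0.0255] [339. 365.]
(array([ 0.5924, -0.1361]), np.float64(44.72170765557234))
```

View pics/w_d_o.png

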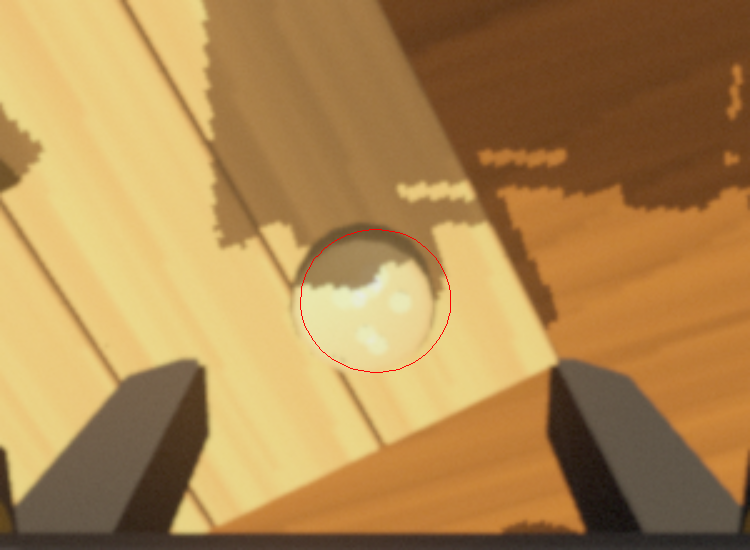

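The crop shows cheese d's top at about (365,305), against the predicted circle at (376,300). That is within 2 mm and central between the fingers. Grip it and carry it.

```bash
python3 -m inch '[{"xyz":[-1,-1,30],"twist":0},{"xyz":[-1,-1,60],"twist":0},{"xyz":[-1,-1,80],"twist":0},{"xyz":[-1,-1,88],"twist":0},{"xyz":[-1,-1,88],"twist":0},{"xyz":[-1,-1,88],"twist":0}]'
python3 -m inch '[{"xyz":[0,0,0],"twist":0},{"xyz":[0,0,0],"twist":0},{"xyz":[0,0,0],"twist":0},{"xyz":[0,0,0],"twist":0},{"xyz":[0,0,0],"twist":0},{"xyz":[0,0,0],"twist":0},{"xyz":[0,0,0],"twist":0},{"xyz":[0,0,0],"twist":0}]' 1 12
python3 -m inch '[{"xyz":[0,0,-30],"twist":0},{"xyz":[0,0,-70],"twist":0},{"xyz":[0,0,-110],"twist":0},{"xyz":[0,0,-120],"twist":0},{"xyz":[0,0,-120],"twist":0}]'
```

```text
time: 29.18
position: [0.5981, -0.1357, 0.0431]
orientation: [[-0.951, 0.309, 0.002], [0.309, 0.951, -0.001], [-0.002, -0.0, -1.0]]
ft_force: [0.5, 1.0, 0.0]
grip_width: 0.0696
grip_force: 0.0
time: 30.18
position: [0.5974, -0.1357, 0.0421]
orientation: [[-0.951, 0.31, 0.0], [0.31, 0.951, -0.0], [-0.0, -0.0, -1.0]]
ft_force: [-0.9, -0.2, 4.2]
grip_width: 0.0417
grip_force: 12.0
time: 30.8
position: [0.5973, -0.1355, 0.1617]
orientation: [[-0.951, 0.31, 0.0], [0.31, 0.951, 0.0], [-0.0, 0.0, -1.0]]
ft_force: [-0.9, -0.0, 0.2]
grip_width: 0.0417
grip_force: 12.0
```

```bash
python3 -m inch '[{"xyz":[9,42,0],"twist":0},{"xyz":[20,90,0],"twist":0},{"xyz":[31,140,0],"twist":0},{"xyz":[42,190,0],"twist":0},{"xyz":[53,240,0],"twist":0},{"xyz":[64,290,0],"twist":0},{"xyz":[70,318,0],"twist":0},{"xyz":[70,318,0],"twist":0},{"xyz":[70,318,0],"twist":0}]'
python3 -m inch '[{"xyz":[0,0,40],"twist":0},{"xyz":[0,0,80],"twist":0},{"xyz":[0,0,105],"twist":0},{"xyz":[0,0,115],"twist":0},{"xyz":[0,0,120],"twist":0},{"xyz":[0,0,124],"twist":0},{"xyz":[0,0,126],"twist":0},{"xyz":[0,0,126.5],"twist":0},{"xyz":[0,0,126.5],"twist":0}]'
python3 look.py w_d_put
```

```text
time: 31.92
position: [0.6284, 0.1877, 0.1601]
orientation: [[-0.951, 0.31, -0.003], [0.31, 0.951, -0.001], [0.003, -0.002, -1.0]]
ft_force: [0.2, -0.6, -0.4]
grip_width: 0.0414
grip_force: 12.0
time: 33.05
position: [0.6294, 0.1886, 0.0359]
orientation: [[-0.951, 0.309, 0.001], [0.309, 0.951, 0.0], [-0.001, 0.0, -1.0]]
ft_force: [-0.2, 0.7, -0.7]
grip_width: 0.0415
grip_force: 12.0
[0.6294 0.1886 0.0359] 0.0921950653633933 [0.3094 0.9509 0.0002]
```

View pics/w_d_put.png

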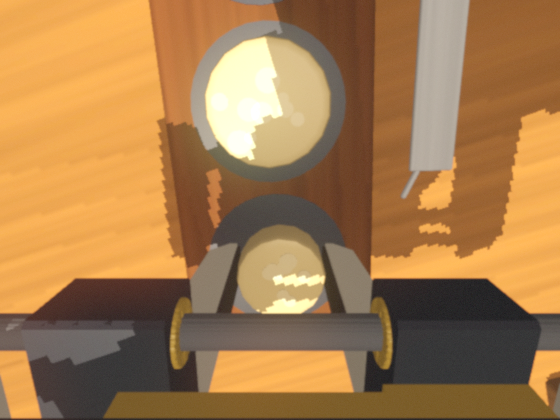

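Cheese c is centred on round 3 at (268,102). Cheese d's base edge is at row 225 and the slate's at row 195, about 15 mm apart as expected. Settle it, release, back off and verify.

```bash
python3 -m inch '[{"xyz":[0,-1,0],"twist":0},{"xyz":[0,-1,0.5],"twist":0},{"xyz":[0,-1,1],"twist":0},{"xyz":[0,-1,1],"twist":0}]'
python3 -m inch '[{"xyz":[0,0,0],"twist":0},{"xyz":[0,0,0],"twist":0},{"xyz":[0,0,0],"twist":0},{"xyz":[0,0,0],"twist":0},{"xyz":[0,0,-10],"twist":0},{"xyz":[0,0,-50],"twist":0},{"xyz":[0,0,-100],"twist":0},{"xyz":[0,0,-150],"twist":0},{"xyz":[0,0,-180],"twist":0},{"xyz":[0,0,-180],"twist":0}]' -0.6 12
python3 -m inch '[{"xyz":[-20,-40,0],"twist":0},{"xyz":[-30,-90,0],"twist":0},{"xyz":[-35,-150,0],"twist":0},{"xyz":[-35,-200,0],"twist":0},{"xyz":[-35,-250,0],"twist":0},{"xyz":[-35,-290,0],"twist":0},{"xyz":[-35,-300,0],"twist":0},{"xyz":[-35,-300,0],"twist":0},{"xyz":[-35,-300,0],"twist":0}]'
python3 - <<'E'
from fit import *
a=eyes.camera('scene'); im=eyes.camera('top'); v=[(pre(im),cam('top'))]
for n,x,y,z,r in(('a',.403,.248,.064,.033),('b',.479,.227,.056,.029),('c',.554,.206,.048,.025),('d',.630,.186,.041,.021)):
    p,s=fit(v,x,y,z,r); print(n,p,s)
for n in("top","scene"):
    for t in("jar","wedge"):
        for r in models.spot_in(n,t)[:1]: print(n,t,toworld(cam(n),r['at']))
cv2.imwrite('pics/end.png',cv2.resize(im[150:340,100:420],None,fx=2.4,fy=2.4,interpolation=cv2.INTER_CUBIC)[:,:,::-1])
E
```

```text
time: 33.6
position: [0.629, 0.1874, 0.0352]
orientation: [[-0.951, 0.31, 0.0], [0.31, 0.951, -0.0], [-0.0, -0.0, -1.0]]
ft_force: [-2.5, -1.6, 5.3]
grip_width: 0.0419
grip_force: 12.0
time: 34.85
position: [0.6306, 0.1878, 0.2185]
orientation: [[-0.951, 0.31, 0.007], [0.31, 0.951, 0.001], [-0.007, 0.003, -1.0]]
ft_force: [-0.2, 0.4, -1.1]
grip_width: 0.0744
grip_force: 0.0
time: 35.98
position: [0.5695, -0.1073, 0.214]
orientation: [[-0.951, 0.309, -0.0], [0.309, 0.951, 0.001], [0.001, 0.001, -1.0]]
ft_force: [-0.4, -0.5, 0.5]
grip_width: 0.0744
grip_force: 0.0
a [0.399 0.248] 60.0
b [0.473 0.227] 60.0
c [0.552 0.206] 60.0
d [0.626 0.186] 60.0
top jar [ 0.4289 -0.1588  0.0723]
scene jar [ 0.4399 -0.1622  0.0659]
scene wedge [ 0.5427 -0.2562  0.0571]
```

View pics/end.png

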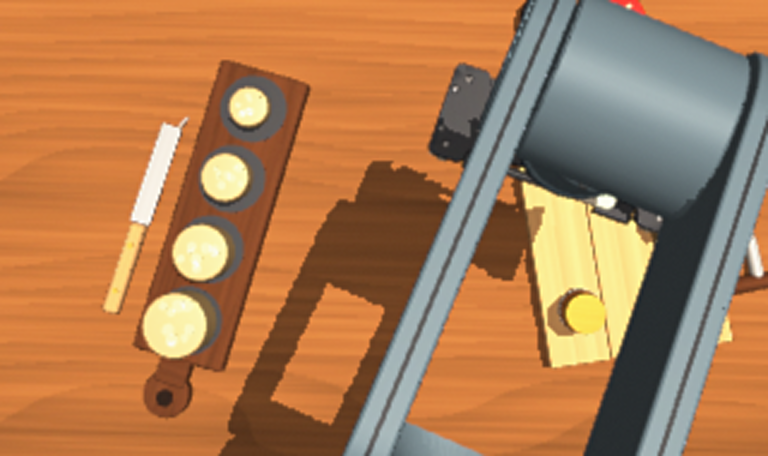

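All four stand on their rounds in order, and the jar and wedge have not moved. The leftward shift in the picture is mostly parallax and shadow, so I'll put numbers on the cheese centres with a pale-colour centroid before handing in.

Run:
```python
from fit import *
im=eyes.camera('top'); c=cam('top'); m=((im[...,0]>215)&(im[...,1]>195)&(im[...,2]>90)).astype(np.uint8)
n,_,s,ce=cv2.connectedComponentsWithStats(m)
R=np.array([[.403,.248],[.479,.227],[.5545,.2063],[.630,.1863]])
for i in range(1,n):
    if s[i,4]>60 and 160<ce[i][0]<230 and 160<ce[i][1]<310:
        k=np.argmin([np.hypot(*(plane(c,ce[i],.05)[:2]-r)) for r in R]); z=[.064,.056,.048,.041][k]
        print('abcd'[k],s[i],plane(c,ce[i],z)[:2]-R[k])
```

```text
d [196 187  15  15 186] [-0.0009  0.0019]
c [155 201  20  43 346] [0.0009 0.0744]
c [184 214  19  19 281] [-0.0002  0.0025]
b [172 244  23  22 393] [-0.0024  0.0017]
a [160 273  26  26 534] [-0.0002  0.0013]
```

All four are within 3 mm of their round centres (the extra blob is the knife).

```bash
python3 -c "
from station import finish_job
print(finish_job())"
```

```text
the job is handed in; nothing more can be done
None
```

The job is handed in: the four cheeses stand on their rounds in size order from the handle, each about 3 mm or less from centre by the last top view. The jar and wedge showed no movement, and it took about 36 s of the 106 s allowed.

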